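# Shut and lock out the furnace gas valve

### The arm

A 6-joint arm with a two-finger parallel gripper is mounted at the origin on the work surface. World frame = base frame: x ahead of the robot, y to its left, z up, the work surface at z = 0. Lengths are in m, angles in degrees, forces in N, time in s.
With the tool pointing down it reaches from about 0.375 to 0.9 m from the base axis. Payload 3.1 kg.
Tool frame: the origin (TCP) lies at the centre of the arm's flange, where the gripper is bolted on; the fingertips stand 182 mm ahead of it and the grasp point (between the pads) lies bot.grip_point_offset ahead of it (bot.grip_point_offset is the distance from the TCP to the grasp point, in m); x points along the fingers, z is the direction in which the jaws open and shut, and the axes are right-handed (so a half turn about x gives the same grasp; the last joint's range is limited). The gripper opens to 87 mm and grips with 3 to 60 N. Pads are 19 mm wide; open, the fingers measure 117 mm over their backs; the gripper's body (75 mm by 190 mm) begins 51 mm behind the grasp point.
Start: joints at [52.855, 30.224, 82.088, -0, 67.689, -10.227], TCP at [0.283, 0.557, 0.405] pointing down, gripper open.
Joint ranges: [-176.69, 176.69], [-43.24, 126.21], [12.49, 139.97], [-82, 262], [0, 151.66], [-163.58, 163.58]. Speed limits (degrees/s): [159.86, 159.86, 180, 180, 180, 180].

### API

Orientations are given as a 3x3 rotation matrix whose columns are the frame's x, y, z axes.
In Python, from rig import bot gives the robot as it stands.
- The arm moves only by the tool step_arm, never from a script. Its argument "motion" is a list that holds one entry, the list of rows, each a list of 7 numbers: the turn, a rotation vector about the world's x, y, z in degrees, then the shift along the world's x, y, z in mm, then the finger opening in mm, from 0 to 87. A call has 1 to 12 rows; each row is the pose to reach, as a shift and turn from the pose commanded when the call began; what a row does not reach only later rows make up. A row lasts 1/12 s, in which the tool goes at most 41.7 mm and 7.16 degrees, less where a joint would pass 70% of its speed; a pose out of reach is approached as far as the arm can. A call with a gripper value outside its range is refused whole. The fingers move at their own pace and stop on an object; the grip force is fixed at half the most. Time passes only in rows, so rows that repeat a pose let the fingers close. It gives the time, the measured TCP pose, the force and the opening at its end, in the units of the state.
- bot.read_state(): the state, without advancing time (a new reading comes with each control period).
- bot.capture(name): name is "side" or "top"; returns a dict with "frame" (384x512x3 uint8, red, green, blue), "range_z" (384x512 float32, m along the optical axis (not along the pixel's ray), 0 where there is no reading), "fx", "fy", "cx", "cy" (pixels), "cam_to_world" (4x4, takes a point from camera to world coordinates). Camera axes: x right, y down, z forward; pixel columns grow to the right and rows downward; lengths in m; the calibration is good to about 2 mm. A picture is of the moment at which its call begins.
- bot.hand_in(): hands the job in, once; it reports no verdict.
The state is a dict: "time_s": time; "joint_positions": joint angles; "qvel": joint speeds; "tau": joint torques, N m; "position": TCP position; "tcp_rot": TCP orientation; "force": force on the tool from outside, world axes, zero at the start; "moment": the same for the moment, N m; "opening": opening from 0.0 (shut) to 1.0 (fully open).
Only numpy, scipy, OpenCV 4.12 (cv2) and the standard library are available. Lean on these libraries where they do the work, as an engineer would, in place of code of your own. Each camera call takes 0.05 s, during which the arm holds its last target.

### The job

Shut the furnace gas: turn the yellow knob clockwise, until it bears snugly on its soft seat (about 0.3 N m at the knob, never above 0.45, which ruins the seat), and leave it shut. Then set the red lockout cap gently over the yellow knob, fully down on the valve's foot, and let go. Do not brush the other three knobs of the row with anything, and leave the crucible, mould and brick alone.

Things in the scene. Friction and masses are not known exactly. Their poses are not given: they have to be found in the camera images.
- deck: grey manifold block 130 x 340 x 50 mm (x, y, z) fixed to the bench; origin at the centre of its underside; four valves stand in a row along its y axis on its top, 76 mm apart, in an order that changes
- gas_base: steel foot of the yellow gas valve, disc 64 mm across and 14 mm high, fixed on the deck; origin at the centre of its underside, z up
- gas_grip (a point): on the axis of the yellow knob, half-way up its grip bar, 42 mm above the foot's underside. The knob: disc 42 mm across, 8 mm thick, directly on the foot, and on it a bar 40 mm long, 14 mm thick, whose top is 38 mm above the foot's top (so 102 mm above the bench). The point turns with the knob: its x axis lies along the bar, its y axis across it (pinch the bar's two flat sides along y), z up. The bar has a black line on the end at -x
- gas (a joint): angle of the yellow knob in rad, growing clockwise seen from above; starts between 0 and 0.3. The running drag is small: 0.05 N m of friction, helped by 0.02 of a light closing spring. The seat is met somewhere between 0.65 and 1.35, differently on every valve and not to be seen: only a rise of the torque tells. From there the torque rises about 0.3 N m per 0.06 rad. The knob stays where it is left; drag and spring hold it on the seat if it was made snug
- gas_seat: soft seat hidden inside the yellow valve's foot, which the spindle's dog (hidden, at an unknown angle on the knob, 24 mm from the axis) bears on when shut; its origin is that of the foot, so its pose does not tell the shut angle
- air_base: blue neighbour valve, same build and sizes as the yellow one; foot disc, origin at the centre of its underside. It turns very easily and must not be touched, by robot or cap.
- water_base: green neighbour valve, same build and sizes as the yellow one; foot disc, origin at the centre of its underside. It turns very easily and must not be touched, by robot or cap.
- vent_base: white neighbour valve, same build and sizes as the yellow one; foot disc, origin at the centre of its underside. It turns very easily and must not be touched, by robot or cap.
- cap_bar (a point): centre of the bar on top of the red lockout cap, 64 mm above the cap's rim; pinch it here from above. The bar is 36 mm long (point x), 14 mm thick (point y) and stands 30 mm high on the cap's top, which is 47 mm above the rim. z up
- cap_rim (a point): centre of the cap's open lower rim: a cup 64 mm outside, 58 mm inside, 43 mm deep inside, 150 g, standing open side down on the bench. Over the knob its rim rests on the valve's foot, 14 mm above the foot's underside (64 mm above the bench)
- crucible: loose dark crucible, 76 mm across, 85 mm high, origin under its centre
- mould: loose iron ingot mould 70 x 130 x 40 mm, origin under its centre
- brick: loose white firebrick 80 x 170 x 60 mm, origin under its centre
Mind the look-alikes: they are no part of the job. Of the things like the part that bears cap_bar, leave any that is brown, purple or turquoise; of the rest the larger one is meant.

How it is judged:
By the outcome, as a careful person would: the job done as asked, in the order asked, and still so for the second after the job is handed in, with the robot touching nothing.
It also fails if it takes over 72 s, if anything falls off the work surface, if the arm or the gripper's body presses on something with over 40 N, if the wrist force passes 120 N, or if a joint passes its speed limit or range.

## Working session

There is one attempt and no reset: what is moved stays moved. The work goes in short steps, Python scripts to look and compute and a tool call to move; the robot and the scene stay as the last step left them, time stands still between calls to the robot, and variables do not carry over. Pictures are saved under pics/ and viewed, and the job is handed in when it is done.

Besides the shell and the picture viewer there is one more tool, called as name(argument=value, ...), one argument or row to a line, values as JSON. step_arm: Moves the arm, as the interface text tells. Its arguments: {"type":"object","properties":{"motion":{"type":"array"}},"required":["motion"]}

```bash
mkdir -p pics; python3 - <<'E'
from rig import bot
import cv2,numpy as np
print(bot.grip_point_offset); s=bot.read_state(); print(s)
for n in("side","top"):
    c=bot.capture(n); np.savez("pics/%s0.npz"%n,**c)
    cv2.imwrite("pics/%s0.png"%n,cv2.cvtColor(c["frame"],cv2.COLOR_RGB2BGR)); print(n,c["fx"],c["cx"],c["cam_to_world"])
E
```

```text
0.1635
{'time_s': 0.0, 'joint_positions': array([ 5.28541001e+01,  3.02776537e+01,  8.21554640e+01, -1.98389467e-03,
        6.76870785e+01, -1.02266334e+01]), 'qvel': array([ 0.0105053 ,  0.05618135, -0.04638425, -0.08749359,  0.09817927,
        0.19129708]), 'tau': array([-7.43627988e-04, -4.40040386e+01, -1.76593119e+01,  6.33063563e-02,
        5.83057408e-02, -1.19723400e-04]), 'position': array([0.28272341, 0.55702048, 0.4037904 ]), 'tcp_rot': array([[-1.24122753e-03, -8.91651097e-01,  4.52721526e-01],
       [-1.69151511e-03,  4.52723099e-01,  8.91649558e-01],
       [-9.99997799e-01,  3.40954675e-04, -2.07017368e-03]]), 'force': array([ 0.34002537, -1.11746302,  0.91398732]), 'moment': array([-0.03611604, -0.03088591, -0.03314768]), 'opening': 0.9980642144632018}
side 417.945913132976 255.31226632696078 [[ 0.99210982 -0.07813989  0.09804219  0.46791134]
 [-0.12533804 -0.6363547   0.76114589 -1.0023738 ]
 [ 0.00291375 -0.76742873 -0.64112765  0.92272561]
 [ 0.          0.          0.          1.        ]]
top 407.35054769178197 254.43605779491156 [[-0.01620368 -0.97806159  0.20768479  0.38164146]
 [-0.99985053  0.01710268  0.00253373 -0.026695  ]
 [-0.00603011 -0.20761269 -0.97819252  1.15359726]
 [ 0.          0.          0.          1.        ]]
```

View pics/side0.png

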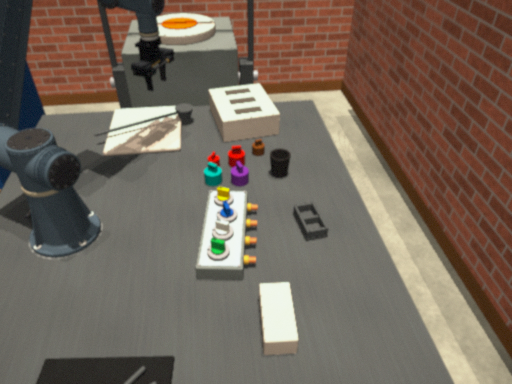

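View pics/top0.png

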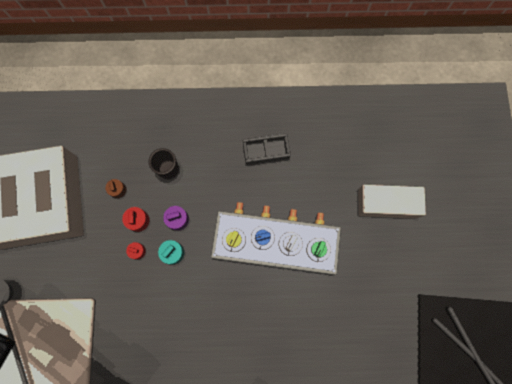

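The side view shows the yellow knob at (223,197), at the far end of the row. In the top view it is at (233,239). The larger red cap is at top (135,218), the small red look-alike at (135,251), and purple, turquoise and brown ones stand nearby.

```bash
python3 - <<'E'
import cv2
a=cv2.imread("pics/top0.png")
cv2.imwrite("pics/c1.png",cv2.resize(a[205:280,205:305],None,fx=8,fy=8,interpolation=cv2.INTER_CUBIC))
cv2.imwrite("pics/c2.png",cv2.resize(a[170:270,95:195],None,fx=6,fy=6,interpolation=cv2.INTER_CUBIC))
E
```

```text
(no output)
```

View pics/c1.png

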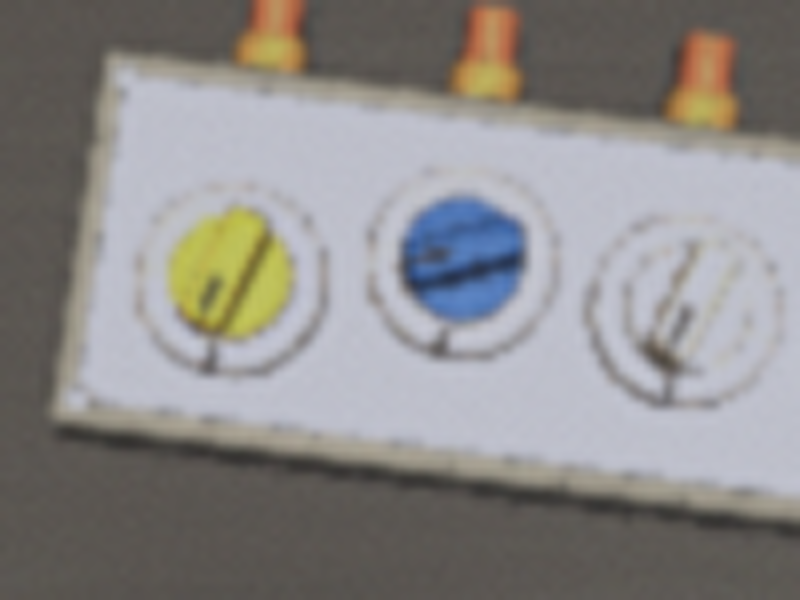

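View pics/c2.png

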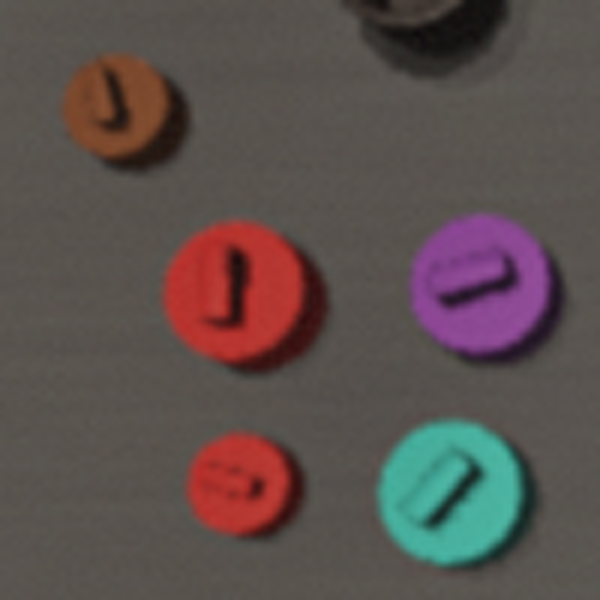

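```bash
cat > h.py <<'E'
import numpy as np,cv2
def pts(c):
    z=c["range_z"]; v,u=np.mgrid[:z.shape[0],:z.shape[1]]
    P=np.stack([(u-c["cx"])/c["fx"]*z,(v-c["cy"])/c["fy"]*z,z],-1)
    M=c["cam_to_world"]; W=P@M[:3,:3].T+M[:3,3]; W[z<=0]=np.nan; return W
def proj(c,p):
    M=c["cam_to_world"]; q=(np.array(p)-M[:3,3])@M[:3,:3]
    return c["fx"]*q[0]/q[2]+c["cx"],c["fy"]*q[1]/q[2]+c["cy"]
def pca(X):
    m=X[:,:2].mean(0); w,V=np.linalg.eigh(np.cov((X[:,:2]-m).T)); a=V[:,1]
    r=cv2.minAreaRect((X[:,:2]*1000).astype(np.float32))
    return m.round(4),np.degrees(np.arctan2(a[1],a[0])).round(1),r,len(X)
E
python3 - <<'E'
from h import *
c=dict(np.load("pics/top0.npz")); s=dict(np.load("pics/side0.npz"))
for n,c,boxes in(("top",c,{"y":(224,228,244,252),"b":(252,226,276,250),"w":(279,231,303,256),"red":(121,205,150,232),"tq":(157,238,184,266),"pu":(162,205,190,231),"rs":(125,241,145,260),"foot":(218,224,248,254)}),("side",s,{"y":(212,184,236,206),"red":(226,143,247,168)})):
    W=pts(c)
    for k,(a,b,d,e) in boxes.items():
        X=W[b:e,a:d].reshape(-1,3); F=c["frame"][b:e,a:d].reshape(-1,3)
        X=X[~np.isnan(X[:,0])]
        h=np.histogram(X[:,2],bins=np.arange(0,.13,.01))[0]
        lo=X[:,2].max()-.012
        T=X[X[:,2]>lo]
        print(n,k,"max",X[:,2].max().round(4),h,pca(T))
        if k in("red","rs","tq"):
            T=X[(X[:,2]>.035)&(X[:,2]<.053)]; print("  top disc",cv2.minEnclosingCircle((T[:,:2]*1000).astype(np.float32)),np.median(T[:,2]))
# deck
W=pts(dict(np.load("pics/top0.npz"))); X=W[205:280,205:350].reshape(-1,3); X=X[(X[:,2]>.043)&(X[:,2]<.058)]
print("deck",cv2.minAreaRect((X[:,:2]*1000).astype(np.float32)),np.median(X[:,2]))
E
```

```text
top y max 0.1056 [  0   0   0   0  18  55 220  95   8  19  65   0] (array([0.4985, 0.0338]), np.float64(153.3), ((499.0674133300781, 33.6611328125), (13.439257621765137, 38.9318962097168), 63.70130157470703), 83)
top b max 0.1064 [  0   0   0   0  46  96 247  91   4  23  66   0] (array([ 0.503 , -0.0432]), np.float64(104.4), ((503.5460205078125, -43.382659912109375), (13.723149299621582, 39.55282211303711), 15.21113109588623), 84)
top w max 0.1066 [  0   0   0   0  51 100 257 101   3  11  73   0] (array([ 0.4858, -0.1171]), np.float64(151.1), ((485.68463134765625, -117.54052734375), (13.746159553527832, 38.75070571899414), 61.167293548583984), 83)
top red max 0.0811 [173  27  26  24 292  45  12  75   5   0   0   0] (array([0.5638, 0.3091]), np.float64(-179.1), ((564.2259521484375, 309.4458312988281), (35.01497268676758, 15.558484077453613), 2.693681240081787), 81)
  top disc ((564.6431884765625, 309.7018737792969), 32.48182678222656) 0.0472034447946863
top tq max 0.0822 [157  17  12  15 312  46  10  67  10   0   0   0] (array([0.4704, 0.2075]), np.float64(139.5), ((470.4302673339844,
[... 873 characters left out ...]
137, 38.9318962097168), 63.70130157470703), 83)
side y max 0.1062 [ 67   0   0   0  38 103  97  51  34  46  53   0] (array([0.4995, 0.0064]), np.float64(94.2), ((505.5420837402344, -2.9064254760742188), (35.7442626953125, 101.28445434570312), 10.963852882385254), 85)
side red max 0.0806 [114  19  28  38 113  27  32  60   1   0   0   0] (array([0.564, 0.255]), np.float64(90.7), ((561.2955932617188, 249.645751953125), (139.82113647460938, 30.39272117614746), 87.53229522705078), 66)
  top disc ((568.2926635742188, 274.19097900390625), 69.97248077392578) 0.04671011636681377
deck ((494.4944152832031, -80.36013793945312), (340.6533203125, 135.26185607910156), 81.42680358886719) 0.05089078975857464
```

```bash
python3 - <<'E'
from h import *
for n in("top","side"):
    c=dict(np.load(f"pics/{n}0.npz")); W=pts(c)
    for k,p,zs in(("yellow",(.4995,.0335),((.092,.112),(.057,.069))),("red",(.564,.309),((.068,.09),(.04,.053))),("blue",(.503,-.043),((.092,.112),(.057,.069))),("white",(.486,-.117),((.092,.112),(.057,.069)))):
        for lo,hi in zs:
            m=(np.hypot(W[...,0]-p[0],W[...,1]-p[1])<.036)&(W[...,2]>lo)&(W[...,2]<hi)
            X=W[m]; r=cv2.minAreaRect((X[:,:2]*1000).astype(np.float32)); e=cv2.minEnclosingCircle((X[:,:2]*1000).astype(np.float32))
            print(n,k,lo,len(X),"z",np.median(X[:,2]).round(4),"rect",np.round(r[0],1),np.round(r[1],1),round(r[2],1),"circ",np.round(e[0],1),round(e[1],1),"pca",pca(X)[1])
E
```

```text
top yellow 0.092 83 z 0.1023 rect [499.1  33.7] [13.4 38.9] 63.7 circ [499.6  35. ] 19.6 pca 153.3
top yellow 0.057 250 z 0.0642 rect [499.1  34.1] [61.5 60.4] 44.7 circ [499.   34.1] 31.6 pca 83.8
top red 0.068 82 z 0.0761 rect [564.2 309.4] [35.  15.6] 2.7 circ [564.1 309.8] 17.8 pca -179.3
top red 0.04 323 z 0.0473 rect [564.5 309.7] [62.6 61.8] 63.0 circ [564.2 309.9] 32.3 pca 111.3
top blue 0.092 87 z 0.1014 rect [503.6 -43.4] [14.  39.6] 14.4 circ [503.  -43.4] 19.9 pca 104.1
top blue 0.057 254 z 0.0644 rect [503.  -43.6] [61.7 61.8] 88.4 circ [503.5 -43. ] 31.8 pca -164.3
top white 0.092 84 z 0.1024 rect [ 485.7 -117.5] [13.7 38.8] 61.2 circ [ 486.2 -116.7] 19.8 pca 150.5
top white 0.057 250 z 0.0643 rect [ 485.8 -118.2] [61.6 61.9] 0.0 circ [ 486.  -117.4] 31.9 pca -140.6
side yellow 0.092 65 z 0.0994 rect [496.5  31.4] [18.5 40.6] 62.5 circ [496.7  31.6] 20.6 pca 154.5
side yellow 0.057 107 z 0.0633 rect [498.   28.5] [53.8 61.3] 87.0 circ [498.6  33. ] 33.2 pca -178.3
side red 0.068 37 z 0.0749 rect [563.8 309. ] [31.6 20.1] 3.6 circ [563.8 308.6] 16.5 pca -177.8
side red 0.04 109 z 0.0471 rect [563.3 306.2] [56.7 61.3] 89.4 circ [565.1 308.5] 34.6 pca 178.5
side blue 0.092 54 z 0.1003 rect [502.9 -44.1] [15.1 38.5] 13.5 circ [500.9 -44.9] 19.6 pca 103.8
side blue 0.057 135 z 0.0638 rect [502.2 -44. ] [57.8 60.6] 78.6 circ [502.2 -42.3] 32.4 pca 172.3
side white 0.092 71 z 0.1005 rect [ 485.  -117.5] [16.7 40.8] 62.0 circ [ 483.6 -120. ] 20.4 pca 149.2
side white 0.057 160 z 0.0633 rect [ 484.6 -122.2] [53.2 61.9] 84.3 circ [ 484.4 -118. ] 31.9 pca 172.8
```

step_arm(
  motion=[
    [[0,0,0,18,-41,-6,34],[0,0,0,36,-82,-12,34],[0,0,0,54,-123,-18,34],[0,0,0,72,-164,-24,34],[0,0,0,90,-205,-30,34],[0,0,0,108,-246,-36,34],[0,0,0,126,-287,-42,34],[0,0,0,144,-328,-48,34],[0,0,0,162,-369,-54,34],[0,0,0,180,-410,-60,34],[0,0,0,198,-451,-66,34],[0,0,0,215.5,-491,-72,34]],
  ],
)

```text
time_s: 1.1
position: [0.4824, 0.1016, 0.3379]
tcp_rot: [[-0.0, -0.892, 0.453], [0.0, 0.453, 0.892], [-1.0, 0.0, -0.0]]
force: [0.9, 1.4, -0.2]
opening: 0.394
```

step_arm(
  motion=[
    [[0,0,0,0,0,0,34],[0,0,0,0,0,0,34]],
  ],
)

```text
time_s: 1.27
position: [0.483, 0.1013, 0.3377]
tcp_rot: [[-0.001, -0.889, 0.457], [0.0, 0.457, 0.889], [-1.0, 0.001, -0.0]]
force: [-1.1, 0.7, -0.0]
opening: 0.392
```

```bash
cat > s.py <<'E'
from rig import bot
import numpy as np
np.set_printoptions(precision=4,suppress=True)
s=bot.read_state()
for k in("time_s","joint_positions","position","force","moment","opening"): print(k,s[k])
z=s["tcp_rot"][:,2]; print("x",s["tcp_rot"][:,0],"jaw",np.degrees(np.arctan2(z[1],z[0])))
print("gp",s["position"]+.1635*s["tcp_rot"][:,0])
E
python3 s.py
```

```text
time_s 1.2667
joint_positions [ -1.1492  26.0165 104.6032   0.0092  49.4304 -63.9398]
position [0.483  0.1013 0.3377]
force [-1.072   0.7083 -0.0093]
moment [ 0.0152 -0.009  -0.0422]
opening 0.39197353008761543
x [-0.0009  0.0001 -1.    ] jaw 62.7846526016003
gp [0.4828 0.1014 0.1742]
```

step_arm(
  motion=[
    [[0,0,0.7,5,-30,-10,34],[0,0,0.7,15.5,-60,-25,34],[0,0,0.7,15.5,-68,-37,34],[0,0,0.7,15.5,-68,-37,34],[0,0,0.7,15.5,-68,-37,34]],
  ],
)

```text
time_s: 1.68
position: [0.4967, 0.0366, 0.3008]
tcp_rot: [[-0.003, -0.897, 0.441], [0.001, 0.441, 0.897], [-1.0, 0.003, -0.0]]
force: [0.6, -0.9, 0.7]
opening: 0.391
```

```bash
python3 s.py; python3 - <<'E'
from rig import bot
import cv2
for n,(a,b,d,e) in {"side":(160,90,290,220),"top":(180,180,300,290)}.items():
    c=bot.capture(n); cv2.imwrite(f"pics/{n}1.png",cv2.resize(cv2.cvtColor(c["frame"],cv2.COLOR_RGB2BGR)[b:e,a:d],None,fx=4.5,fy=4.5,interpolation=cv2.INTER_CUBIC))
E
```

```text
time_s 1.6833
joint_positions [ -8.6661  29.9306 105.671    0.0425  44.5826 -72.499 ]
position [0.4967 0.0366 0.3008]
force [ 0.5928 -0.8992  0.6729]
moment [ 0.0476 -0.0275  0.0269]
opening 0.39072165077865184
x [-0.0031  0.001  -1.    ] jaw 63.802621074231126
gp [0.4962 0.0368 0.1373]
```

View pics/side1.png

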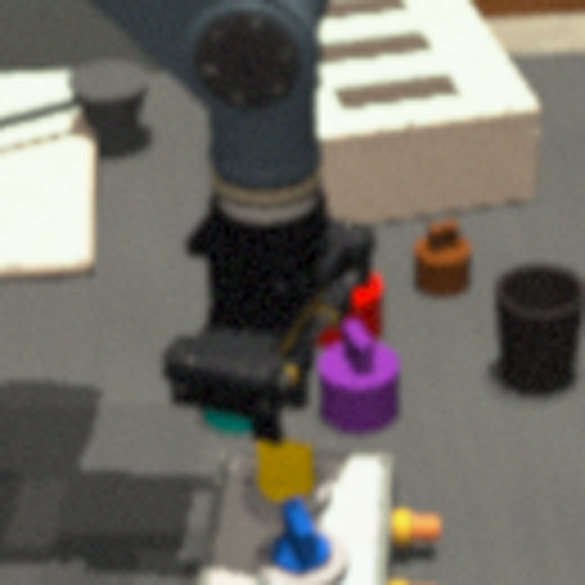

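The gripper hangs just above the yellow knob, with its near finger at crop (265,420) and the bar at (285,470). Nothing touches.

step_arm(
  motion=[
    [[0,0,0,0,0,0,34],[0,0,0,0,0,0,34]],
  ],
)

```text
time_s: 1.95
position: [0.4974, 0.0367, 0.302]
tcp_rot: [[0.001, -0.898, 0.44], [-0.0, 0.44, 0.898], [-1.0, -0.001, 0.0]]
force: [-0.6, -0.5, -0.3]
opening: 0.392
```

```bash
python3 s.py
```

```text
time_s 1.95
joint_positions [ -8.6369  29.8242 105.5947   0.01    44.5236 -72.5413]
position [0.4974 0.0367 0.302 ]
force [-0.6171 -0.4803 -0.3184]
moment [-0.0062  0.0081  0.0347]
opening 0.3916612219808942
x [ 0.001 -0.    -1.   ] jaw 63.89727063335663
gp [0.4976 0.0367 0.1385]
```

step_arm(
  motion=[
    [[0,0,-0.4,1,-3.2,-5,34],[0,0,-0.4,1,-3.2,-18,34],[0,0,-0.4,1,-3.2,-30,34],[0,0,-0.4,1,-3.2,-40,34],[0,0,-0.4,1,-3.2,-42,34],[0,0,-0.4,1,-3.2,-42,34],[0,0,-0.4,1,-3.2,-42,34]],
  ],
)

```text
time_s: 2.53
position: [0.4987, 0.0323, 0.2593]
tcp_rot: [[0.0, -0.894, 0.448], [-0.0, 0.448, 0.894], [-1.0, -0.0, -0.0]]
force: [0.3, 0.4, -0.3]
opening: 0.39
```

```bash
python3 s.py; python3 - <<'E'
from rig import bot
import cv2
for n,(a,b,d,e) in {"side":(170,120,270,230)}.items():
    c=bot.capture(n); cv2.imwrite(f"pics/{n}2.png",cv2.resize(cv2.cvtColor(c["frame"],cv2.COLOR_RGB2BGR)[b:e,a:d],None,fx=5,fy=5,interpolation=cv2.INTER_CUBIC))
E
```

```text
time_s 2.5333
joint_positions [ -9.1257  34.3429 107.0021  -0.0039  38.6543 -72.5081]
position [0.4987 0.0323 0.2593]
force [ 0.3421  0.4394 -0.2955]
moment [ 0.0343 -0.0086 -0.0069]
opening 0.3895833160023416
x [ 0. -0. -1.] jaw 63.385366459247976
gp [0.4987 0.0323 0.0958]
```

View pics/side2.png

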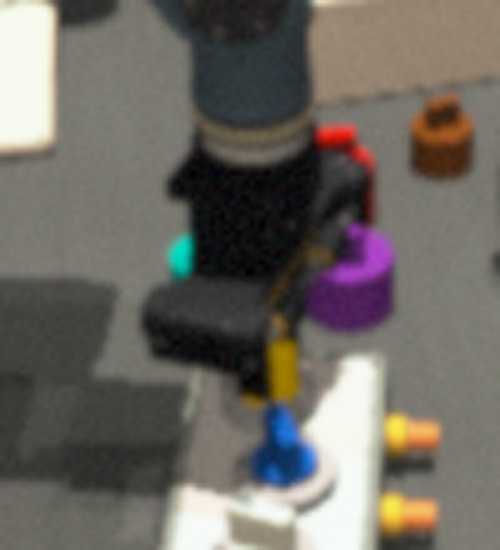

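The fingers straddle the yellow bar (seen at (283,370)) and stay clear of the blue knob (283,455). Closing now.

step_arm(
  motion=[
    [[0,0,0,0,1,0,22],[0,0,0,0,1,0,17],[0,0,0,0,1,0,10],[0,0,0,0,1,0,6],[0,0,0,0,1,0,6],[0,0,0,0,1,0,6]],
  ],
)

```text
time_s: 3.08
position: [0.4992, 0.0342, 0.2597]
tcp_rot: [[0.003, -0.893, 0.45], [0.002, 0.45, 0.893], [-1.0, -0.001, 0.003]]
force: [3.0, 5.9, 0.7]
opening: 0.159
```

```bash
python3 s.py
```

```text
time_s 3.0833
joint_positions [ -8.9325  34.3131 106.958    0.2313  38.602  -72.3816]
position [0.4992 0.0342 0.2597]
force [3.0051 5.9356 0.7418]
moment [ 1.0008 -0.2613 -0.0349]
opening 0.15924241114007218
x [ 0.0026  0.0021 -1.    ] jaw 63.2686807217315
gp [0.4996 0.0346 0.0962]
```

step_arm(
  motion=[
    [[0,0,0,0.6,1.2,0,6],[0,0,0,0.6,1.2,0,6],[0,0,0,0.6,1.2,0,6]],
  ],
)

```text
time_s: 3.33
position: [0.4995, 0.0347, 0.2596]
tcp_rot: [[0.001, -0.894, 0.448], [0.0, 0.448, 0.894], [-1.0, -0.001, 0.001]]
force: [0.2, 2.2, 3.1]
opening: 0.156
```

```bash
python3 s.py
```

```text
time_s 3.3333
joint_positions [ -8.8447  34.3377 106.8854   0.0381  38.7088 -72.2432]
position [0.4995 0.0347 0.2596]
force [0.1841 2.2374 3.1007]
moment [ 0.3769 -0.0768 -0.0168]
opening 0.15640766472369314
x [ 0.0012  0.0002 -1.    ] jaw 63.36881829332345
gp [0.4997 0.0347 0.0961]
```

step_arm(
  motion=[
    [[0,0,-1.5,0.2,0.3,0,6],[0,0,-3,0.2,0.3,0,6],[0,0,-4.5,0.2,0.3,0,6],[0,0,-6,0.2,0.3,0,6],[0,0,-7.5,0.2,0.3,0,6],[0,0,-9,0.2,0.3,0,6],[0,0,-10,0.2,0.3,0,6],[0,0,-10,0.2,0.3,0,6]],
  ],
)

```text
time_s: 4.0
position: [0.4994, 0.0346, 0.2596]
tcp_rot: [[0.0, -0.803, 0.597], [-0.0, 0.597, 0.803], [-1.0, -0.001, -0.0]]
force: [-0.2, -0.9, 5.7]
opening: 0.157
```

```bash
python3 s.py
```

```text
time_s 4.0
joint_positions [ -8.8439  34.3442 106.8732  -0.035   38.7552 -62.1867]
position [0.4994 0.0346 0.2596]
force [-0.1754 -0.8921  5.6516]
moment [-0.1237  0.0545 -0.0962]
opening 0.1568682301778992
x [ 0.0004 -0.0005 -1.    ] jaw 53.37016430752811
gp [0.4995 0.0345 0.0961]
```

step_arm(
  motion=[
    [[0,0,0,0,0,0,6],[0,0,0,0,0,0,6]],
  ],
)

```text
time_s: 4.17
position: [0.4994, 0.0346, 0.2596]
tcp_rot: [[0.0, -0.803, 0.596], [-0.0, 0.596, 0.803], [-1.0, -0.001, -0.0]]
force: [-0.7, 0.2, 5.4]
opening: 0.16
```

```bash
python3 - <<'E'
from rig import bot
for i in range(5):
    s=bot.read_state(); print(s["time_s"],s["force"].round(2),s["moment"].round(3),s["tau"].round(3)); bot.capture("top")
E
```

```text
4.1667 [-0.73  0.23  5.44] [-0.199  0.153 -0.059] [  0.304 -35.501  -8.044   0.088  -0.048  -0.071]
4.2167 [-0.07 -0.02  5.34] [-0.151  0.149 -0.09 ] [  0.3   -35.5    -8.044   0.087  -0.048  -0.071]
4.2667 [-1.14 -0.07  6.27] [-0.149  0.118 -0.096] [  0.298 -35.5    -8.045   0.087  -0.048  -0.071]
4.3167 [-0.33 -1.46  5.24] [-0.13   0.133 -0.112] [  0.298 -35.501  -8.044   0.087  -0.048  -0.071]
4.3667 [-1.13 -0.48  4.85] [-0.205  0.081 -0.11 ] [  0.297 -35.5    -8.044   0.087  -0.048  -0.071]
```

step_arm(
  motion=[
    [[0,0,-1,0,0,0,6],[0,0,-2,0,0,0,6],[0,0,-3,0,0,0,6],[0,0,-4,0,0,0,6],[0,0,-5,0,0,0,6],[0,0,-6,0,0,0,6]],
  ],
)

```text
time_s: 4.92
position: [0.4994, 0.0345, 0.2596]
tcp_rot: [[0.0, -0.736, 0.677], [-0.001, 0.677, 0.736], [-1.0, -0.001, -0.0]]
force: [-1.5, -0.8, 5.9]
opening: 0.158
```

```bash
cat > t.py <<'E'
from rig import bot
import numpy as np
s=bot.read_state(); z=s["tcp_rot"][:,2]
print(s["time_s"],"jaw",np.degrees(np.arctan2(z[1],z[0])).round(2),"F",s["force"].round(1),"Mz",s["moment"][2].round(3),"tau6",s["tau"][5].round(3),"pos",s["position"].round(4),"q6",s["joint_positions"][5].round(2))
E
python3 t.py
```

```text
4.9167 jaw 47.4 F [-1.5 -0.8  5.9] Mz -0.011 tau6 -0.103 pos [0.4994 0.0345 0.2596] q6 -56.19
```

step_arm(
  motion=[
    [[0,0,-0.5,0,0,0,6],[0,0,-1,0,0,0,6],[0,0,-1.5,0,0,0,6],[0,0,-2,0,0,0,6],[0,0,-2,0,0,0,6]],
  ],
)

```text
time_s: 5.33
position: [0.4993, 0.0344, 0.2596]
tcp_rot: [[0.0, -0.712, 0.702], [-0.001, 0.702, 0.712], [-1.0, -0.001, -0.001]]
force: [-0.4, -0.8, 6.0]
opening: 0.158
```

```bash
python3 t.py
```

```text
5.3333 jaw 45.42 F [-0.4 -0.8  6. ] Mz -0.003 tau6 0.036 pos [0.4993 0.0344 0.2596] q6 -54.22
```

step_arm(
  motion=[
    [[0,0,-0.5,0,0,0,6],[0,0,-1,0,0,0,6],[0,0,-1.5,0,0,0,6],[0,0,-2,0,0,0,6],[0,0,-2,0,0,0,6]],
  ],
)

```text
time_s: 5.75
position: [0.4993, 0.0344, 0.2596]
tcp_rot: [[-0.0, -0.687, 0.726], [-0.001, 0.726, 0.687], [-1.0, -0.001, -0.001]]
force: [-0.5, -1.2, 6.7]
opening: 0.165
```

```bash
python3 t.py
```

```text
5.75 jaw 43.42 F [-0.5 -1.2  6.7] Mz 0.015 tau6 0.036 pos [0.4993 0.0344 0.2596] q6 -52.22
```

step_arm(
  motion=[
    [[0,0,-0.5,0,0,0,6],[0,0,-1,0,0,0,6],[0,0,-1.5,0,0,0,6],[0,0,-2,0,0,0,6],[0,0,-2,0,0,0,6]],
  ],
)

```text
time_s: 6.17
position: [0.4993, 0.0344, 0.2596]
tcp_rot: [[-0.0, -0.662, 0.75], [-0.001, 0.75, 0.662], [-1.0, -0.001, -0.001]]
force: [-0.7, -1.3, 5.3]
opening: 0.156
```

```bash
python3 t.py
```

```text
6.1667 jaw 41.43 F [-0.7 -1.3  5.3] Mz -0.012 tau6 0.037 pos [0.4993 0.0344 0.2596] q6 -50.22
```

step_arm(
  motion=[
    [[0,0,-0.5,0,0,0,6],[0,0,-1,0,0,0,6],[0,0,-1,0,0,0,6]],
  ],
)

```text
time_s: 6.42
position: [0.4993, 0.0344, 0.2596]
tcp_rot: [[-0.0, -0.649, 0.761], [-0.001, 0.761, 0.649], [-1.0, -0.001, -0.001]]
force: [-1.6, -2.6, 5.5]
opening: 0.161
```

```bash
python3 t.py
```

```text
6.4167 jaw 40.43 F [-1.6 -2.6  5.5] Mz 0.034 tau6 0.037 pos [0.4993 0.0344 0.2596] q6 -49.22
```

step_arm(
  motion=[
    [[0,0,-0.5,0,0,0,6],[0,0,-1,0,0,0,6],[0,0,-1,0,0,0,6]],
  ],
)

```text
time_s: 6.67
position: [0.4993, 0.0344, 0.2596]
tcp_rot: [[-0.0, -0.635, 0.772], [-0.001, 0.772, 0.635], [-1.0, -0.001, -0.001]]
force: [-1.0, -1.8, 5.8]
opening: 0.154
```

```bash
python3 t.py
```

```text
6.6667 jaw 39.43 F [-1.  -1.8  5.8] Mz 0.04 tau6 0.037 pos [0.4993 0.0344 0.2596] q6 -48.22
```

step_arm(
  motion=[
    [[0,0,-0.5,0,0,0,6],[0,0,-1,0,0,0,6],[0,0,-1.5,0,0,0,6],[0,0,-2,0,0,0,6],[0,0,-2.5,0,0,0,6],[0,0,-2.5,0,0,0,6]],
  ],
)

```text
time_s: 7.17
position: [0.4992, 0.0343, 0.2596]
tcp_rot: [[-0.0, -0.601, 0.799], [-0.001, 0.799, 0.601], [-1.0, -0.001, -0.001]]
force: [-1.2, -0.4, 6.0]
opening: 0.156
```

```bash
python3 t.py
```

```text
7.1667 jaw 36.93 F [-1.2 -0.4  6. ] Mz -0.053 tau6 0.038 pos [0.4992 0.0343 0.2596] q6 -45.72
```

step_arm(
  motion=[
    [[0,0,-0.5,0,0,0,6],[0,0,-1,0,0,0,6],[0,0,-1.5,0,0,0,6],[0,0,-2,0,0,0,6],[0,0,-2.5,0,0,0,6],[0,0,-2.5,0,0,0,6]],
  ],
)

```text
time_s: 7.67
position: [0.4992, 0.0343, 0.2596]
tcp_rot: [[-0.001, -0.566, 0.825], [-0.001, 0.825, 0.566], [-1.0, -0.001, -0.001]]
force: [-1.3, -1.9, 6.5]
opening: 0.157
```

```bash
python3 t.py
```

```text
7.6667 jaw 34.44 F [-1.3 -1.9  6.5] Mz 0.035 tau6 0.038 pos [0.4992 0.0343 0.2596] q6 -43.22
```

step_arm(
  motion=[
    [[0,0,-0.5,0,0,0,6],[0,0,-1,0,0,0,6],[0,0,-1.5,0,0,0,6],[0,0,-2,0,0,0,6],[0,0,-2.5,0,0,0,6],[0,0,-2.5,0,0,0,6]],
  ],
)

```text
time_s: 8.17
position: [0.4991, 0.0343, 0.2596]
tcp_rot: [[-0.001, -0.529, 0.849], [-0.001, 0.849, 0.529], [-1.0, -0.001, -0.001]]
force: [-1.0, -3.2, 6.3]
opening: 0.156
```

```bash
python3 t.py
```

```text
8.1667 jaw 31.94 F [-1.  -3.2  6.3] Mz -0.003 tau6 0.039 pos [0.4991 0.0343 0.2596] q6 -40.72
```

step_arm(
  motion=[
    [[0,0,-0.5,0,0,0,6],[0,0,-1,0,0,0,6],[0,0,-1.5,0,0,0,6],[0,0,-2,0,0,0,6],[0,0,-2.5,0,0,0,6],[0,0,-2.5,0,0,0,6]],
  ],
)

```text
time_s: 8.67
position: [0.4991, 0.0342, 0.2596]
tcp_rot: [[-0.001, -0.492, 0.871], [-0.001, 0.871, 0.492], [-1.0, -0.001, -0.001]]
force: [-1.9, -2.7, 6.7]
opening: 0.164
```

```bash
python3 t.py
```

```text
8.6667 jaw 29.47 F [-1.9 -2.7  6.7] Mz 0.082 tau6 0.127 pos [0.4991 0.0342 0.2596] q6 -38.24
```

The torque has risen to 0.127, so the seat is met. I go on in 1° and smaller steps.

step_arm(
  motion=[
    [[0,0,-0.3,0,0,0,6],[0,0,-0.6,0,0,0,6],[0,0,-0.9,0,0,0,6],[0,0,-0.9,0,0,0,6],[0,0,-0.9,0,0,0,6]],
  ],
)

```text
time_s: 9.08
position: [0.4991, 0.0343, 0.2596]
tcp_rot: [[-0.001, -0.479, 0.878], [-0.001, 0.878, 0.479], [-1.0, -0.001, -0.002]]
force: [-1.4, -1.7, 6.3]
opening: 0.158
```

```bash
python3 t.py
```

```text
9.0833 jaw 28.61 F [-1.4 -1.7  6.3] Mz 0.169 tau6 0.179 pos [0.4991 0.0343 0.2596] q6 -37.37
```

step_arm(
  motion=[
    [[0,0,-0.3,0,0,0,6],[0,0,-0.6,0,0,0,6],[0,0,-0.9,0,0,0,6],[0,0,-1.2,0,0,0,6],[0,0,-1.2,0,0,0,6],[0,0,-1.2,0,0,0,6]],
  ],
)

```text
time_s: 9.58
position: [0.499, 0.0343, 0.2596]
tcp_rot: [[-0.001, -0.461, 0.887], [-0.002, 0.887, 0.461], [-1.0, -0.001, -0.002]]
force: [-1.5, -2.8, 5.2]
opening: 0.157
```

```bash
python3 t.py
```

```text
9.5833 jaw 27.46 F [-1.5 -2.8  5.2] Mz 0.32 tau6 0.332 pos [0.499  0.0343 0.2596] q6 -36.2
```

Tau6 reads 0.33 and Mz 0.32, so it is snug. Releasing.

step_arm(
  motion=[
    [[0,0,0,0,0,0,15],[0,0,0,0,0,0,20],[0,0,0,0,0,0,26],[0,0,0,0,0,0,30],[0,0,0,0,0,0,30]],
  ],
)

```text
time_s: 10.0
position: [0.4994, 0.0349, 0.259]
tcp_rot: [[-0.0, -0.458, 0.889], [0.0, 0.889, 0.458], [-1.0, 0.0, -0.0]]
force: [-0.3, -0.2, 0.8]
opening: 0.323
```

```bash
python3 s.py
```

```text
time_s 10.0
joint_positions [ -8.8162  34.41   106.8874   0.0145  38.7248 -36.1075]
position [0.4994 0.0349 0.259 ]
force [-0.3036 -0.1806  0.7694]
moment [-0.0461  0.0197 -0.0265]
opening 0.32304756595056866
x [-0.0004  0.0002 -1.    ] jaw 27.2799439034085
gp [0.4993 0.0349 0.0955]
```

step_arm(
  motion=[
    [[0,0,0,0,0,15,30],[0,0,0,0,0,40,30],[0,0,0,0,0,61,30],[0,0,7,8,34,61,30],[0,0,14,16,70,61,30],[0,0,21,24,105,61,30],[0,0,28,31,140,61,30],[0,0,35,38,170,61,30],[0,0,42,44,200,61,30],[0,0,49,51,230,61,30],[0,0,56,58,253,61,30],[0,0,63.5,64.5,275,61,30]],
  ],
)

```text
time_s: 11.0
position: [0.5637, 0.3118, 0.3199]
tcp_rot: [[-0.0, -1.0, -0.015], [0.0, -0.015, 1.0], [-1.0, 0.0, 0.0]]
force: [-0.1, -0.5, -0.6]
opening: 0.344
```

```bash
python3 s.py; python3 - <<'E'
from rig import bot
from h import *
for n in("side","top"):
    c=bot.capture(n); np.savez(f"pics/{n}3.npz",**c)
    f=cv2.cvtColor(c["frame"],cv2.COLOR_RGB2BGR)
    a,b,d,e={"side":(180,90,300,220),"top":(110,180,310,290)}[n]
    cv2.imwrite(f"pics/{n}3.png",cv2.resize(f[b:e,a:d],None,fx=4,fy=4,interpolation=cv2.INTER_CUBIC))
    W=pts(c)
    for k,p in(("yellow",(.4995,.0345)),("blue",(.503,-.043)),("white",(.486,-.117))):
        m=(np.hypot(W[...,0]-p[0],W[...,1]-p[1])<.036)&(W[...,2]>.092)&(W[...,2]<.112)
        if m.sum()>20: X=W[m]; print(n,k,pca(X),)
E
```

```text
time_s 11.0
joint_positions [ 19.0207  37.3356  83.4671   0.0112  59.2223 -71.8527]
position [0.5637 0.3118 0.3199]
force [-0.0579 -0.4945 -0.5786]
moment [0.0375 0.0049 0.012 ]
opening 0.3438538917354705
x [-0.0005  0.     -1.    ] jaw 90.8677260528137
gp [0.5637 0.3118 0.1564]
side yellow (array([0.4979, 0.0312]), np.float64(119.3), ((498.33502197265625, 32.821876525878906), (14.978723526000977, 37.44377136230469), 34.88075637817383), 49)
side blue (array([ 0.5028, -0.0468]), np.float64(105.3), ((502.62298583984375, -43.542274475097656), (14.399856567382812, 39.38641357421875), 14.923298835754395), 56)
side white (array([ 0.4852, -0.1196]), np.float64(150.6), ((484.5834655761719, -118.0081787109375), (17.582733154296875, 39.05803298950195), 62.99315643310547), 71)
top yellow (array([0.4986, 0.0339]), np.float64(119.4), ((498.89019775390625, 34.04335021972656), (14.11001968383789, 38.26274871826172), 28.427181243896484), 83)
top blue (array([ 0.5028, -0.0434]), np.float64(104.6), ((503.4525146484375, -43.332740783691406), (14.160638809204102, 39.37569808959961), 14.826004028320312), 88)
top white (array([ 0.486 , -0.1173]), np.float64(151.7), ((485.6436462402344, -117.44580841064453), (13.75259017944336, 39.38279342651367), 61.07511520385742), 82)
```

View pics/top3.png

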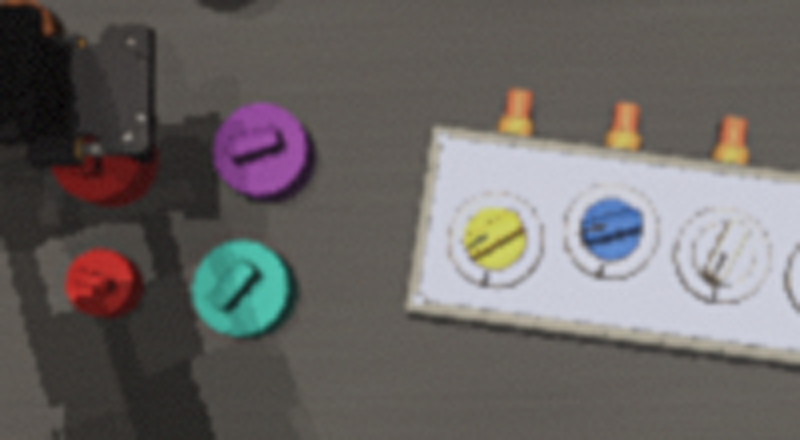

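View pics/side3.png

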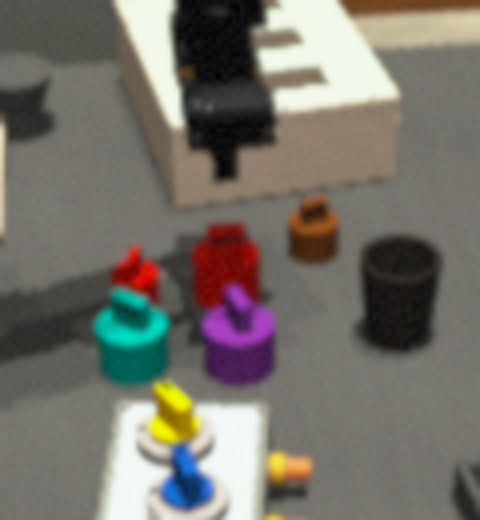

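The top view shows the yellow bar now turned to 119° and all other knobs where they were. The gripper is over the large red cap (top crop (105,165)). Next I lower it, keeping the fingertips at 50 mm, above the cap's 47 mm top.

step_arm(
  motion=[
    [[0,0,0,0.8,-1.5,0,30],[0,0,0,0.8,-1.5,0,30],[0,0,0,0.8,-1.5,0,30]],
  ],
)

```text
time_s: 11.35
position: [0.5644, 0.3071, 0.32]
tcp_rot: [[-0.001, -1.0, -0.006], [-0.001, -0.006, 1.0], [-1.0, 0.001, -0.001]]
force: [0.0, -0.7, -0.5]
opening: 0.344
```

```bash
python3 s.py|tail -3
```

```text
opening 0.34404735033863704
x [-0.0014 -0.0007 -1.    ] jaw 90.32223589357365
gp [0.5642 0.307  0.1565]
```

step_arm(
  motion=[
    [[0,0,0.5,0.3,3,-20,30],[0,0,0.5,0.3,3,-40,30],[0,0,0.5,0.3,3,-60,30],[0,0,0.5,0.3,3,-75,30],[0,0,0.5,0.3,3,-80,30],[0,0,0.5,0.3,3,-80,30],[0,0,0.5,0.3,3,-80,30]],
  ],
)

```text
time_s: 11.93
position: [0.5653, 0.3107, 0.2407]
tcp_rot: [[0.0, -1.0, -0.015], [0.0, -0.015, 1.0], [-1.0, -0.0, 0.0]]
force: [0.3, 0.6, 0.3]
opening: 0.341
```

```bash
python3 s.py|tail -3
```

```text
opening 0.3408778339871425
x [ 0.0002  0.     -1.    ] jaw 90.87141231676883
gp [0.5653 0.3107 0.0772]
```

Position is good. Down 8 mm, then close.

step_arm(
  motion=[
    [[0,0,0,-0.3,-0.5,-4,30],[0,0,0,-0.3,-0.5,-8,30],[0,0,0,-0.3,-0.5,-8,30],[0,0,0,-0.3,-0.5,-8,20],[0,0,0,-0.3,-0.5,-8,15],[0,0,0,-0.3,-0.5,-8,10],[0,0,0,-0.3,-0.5,-8,6],[0,0,0,-0.3,-0.5,-8,6],[0,0,0,-0.3,-0.5,-8,6]],
  ],
)

```text
time_s: 12.68
position: [0.5647, 0.311, 0.2324]
tcp_rot: [[0.0, -1.0, -0.017], [0.0, -0.017, 1.0], [-1.0, -0.0, 0.0]]
force: [-0.5, 0.7, 0.8]
opening: 0.159
```

```bash
python3 s.py
```

```text
time_s 12.6833
joint_positions [ 18.924   44.1814  86.0713   0.0109  49.7236 -72.0301]
position [0.5647 0.311  0.2324]
force [-0.5271  0.7465  0.8404]
moment [0.1475 0.0377 0.0023]
opening 0.15853597756960816
x [ 0.0003  0.0003 -1.    ] jaw 90.94701096269016
gp [0.5648 0.311  0.0689]
```

Gripped at 13.8 mm opening. Lift.

step_arm(
  motion=[
    [[0,0,0,0,0,5,6],[0,0,0,0,0,15,6],[0,0,0,0,0,30,6],[0,0,0,0,0,50,6],[0,0,0,0,0,70,6],[0,0,0,0,0,90,6],[0,0,0,0,0,110,6],[0,0,0,0,0,122,6],[0,0,0,0,0,127,6],[0,0,0,0,0,127,6]],
  ],
)

```text
time_s: 13.52
position: [0.5648, 0.3108, 0.3609]
tcp_rot: [[0.003, -1.0, -0.017], [0.001, -0.016, 1.0], [-1.0, -0.003, 0.001]]
force: [0.3, -0.9, -3.0]
opening: 0.158
```

```bash
python3 s.py; python3 - <<'E'
from rig import bot
from h import *
c=bot.capture("side"); f=cv2.cvtColor(c["frame"],cv2.COLOR_RGB2BGR)
a,b,d,e=(180,70,300,220)
cv2.imwrite("pics/side4.png",cv2.resize(f[b:e,a:d],None,fx=4,fy=4,interpolation=cv2.INTER_CUBIC))
E
```

```text
time_s 13.5167
joint_positions [ 18.912   34.5017  81.5694  -0.0039  63.7676 -72.0317]
position [0.5648 0.3108 0.3609]
force [ 0.2868 -0.8555 -3.0388]
moment [0.07   0.0445 0.0307]
opening 0.1583052054747713
x [ 0.0027  0.0009 -1.    ] jaw 90.94549433468582
gp [0.5653 0.311  0.1974]
```

View pics/side4.png

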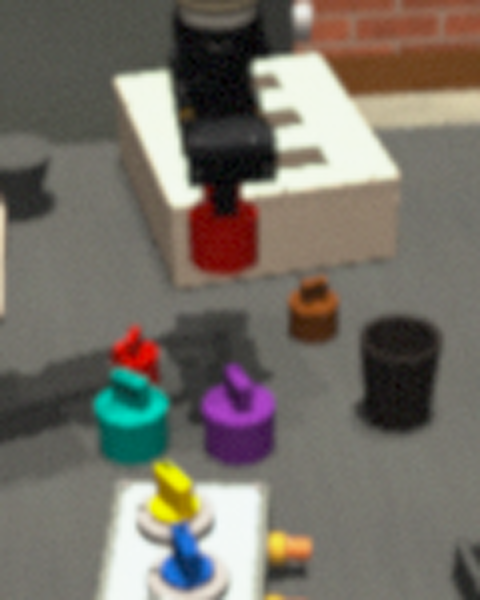

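The large red cap hangs level in the gripper (225,235). Traverse.

step_arm(
  motion=[
    [[0,0,0,-3,-12,0,6],[0,0,0,-9,-38,0,6],[0,0,0,-15.5,-65,0,6],[0,0,0,-22,-92,0,6],[0,0,0,-28.5,-120,0,6],[0,0,0,-35,-147,0,6],[0,0,0,-41.5,-175,0,6],[0,0,0,-48,-202,0,6],[0,0,0,-54.5,-230,0,6],[0,0,0,-60.5,-255,0,6],[0,0,0,-64,-270,0,6],[0,0,0,-65.6,-276.5,0,6]],
  ],
)

```text
time_s: 14.57
position: [0.4977, 0.0319, 0.3581]
tcp_rot: [[-0.004, -1.0, -0.014], [-0.0, -0.014, 1.0], [-1.0, 0.004, -0.0]]
force: [0.0, 0.1, -2.2]
opening: 0.157
```

step_arm(
  motion=[
    [[0,0,0,0,0,0,6],[0,0,0,0,0,0,6],[0,0,0,0,0,0,6]],
  ],
)

```text
time_s: 14.82
position: [0.4991, 0.035, 0.3589]
tcp_rot: [[-0.001, -1.0, -0.017], [0.0, -0.017, 1.0], [-1.0, 0.001, 0.0]]
force: [0.0, 0.5, -2.2]
opening: 0.163
```

```bash
python3 s.py
```

```text
time_s 14.8167
joint_positions [ -8.8175  24.5112 102.5253   0.0269  53.0023 -99.8118]
position [0.4991 0.035  0.3589]
force [ 0.0157  0.4972 -2.1954]
moment [ 0.0796 -0.072   0.0716]
opening 0.16330006414059844
x [-0.0006  0.0005 -1.    ] jaw 90.97806436194843
gp [0.499  0.035  0.1954]
```

```bash
python3 - <<'E'
from rig import bot
from h import *
for n,(a,b,d,e) in {"side":(180,110,280,240),"top":(190,170,310,280)}.items():
    c=bot.capture(n); f=c["frame"]; W=pts(c)
    R=(f[...,0]>90)&(f[...,1]<60)&(f[...,2]<60)&(np.hypot(W[...,0]-.499,W[...,1]-.035)<.06)&(W[...,2]>.11)
    X=W[R]; print(n,len(X),X.min(0),X.max(0)) if len(X) else 0
    cv2.imwrite(f"pics/{n}5.png",cv2.resize(cv2.cvtColor(f,cv2.COLOR_RGB2BGR)[b:e,a:d],None,fx=4.5,fy=4.5,interpolation=cv2.INTER_CUBIC))
E
```

```text
side 331 [ 0.46842318 -0.00087124  0.12744593] [0.52744979 0.04521733 0.18661574]
top 24 [0.46873783 0.02685972 0.17071325] [0.47425239 0.04612597 0.17884269]
```

View pics/side5.png

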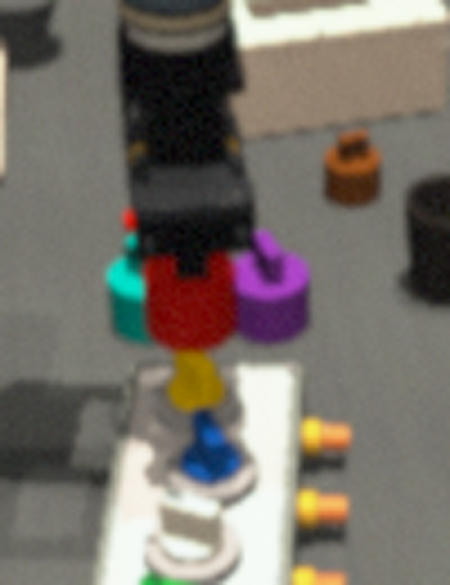

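The cap sits squarely over the yellow knob (cap at (192,300), knob at (195,380)). Lowering.

step_arm(
  motion=[
    [[0,0,0,0,0,-5,6],[0,0,0,0,0,-12,6],[0,0,0,0,0,-19,6],[0,0,0,0,0,-26,6],[0,0,0,0,0,-33,6],[0,0,0,0,0,-40,6],[0,0,0,0,0,-47,6],[0,0,0,0,0,-53,6],[0,0,0,0,0,-56,6],[0,0,0,0,0,-56,6]],
  ],
)

```text
time_s: 15.75
position: [0.4989, 0.0343, 0.3024]
tcp_rot: [[-0.002, -1.0, -0.016], [0.0, -0.016, 1.0], [-1.0, 0.002, 0.0]]
force: [-0.2, -0.2, -1.6]
opening: 0.157
```

```bash
python3 s.py
```

```text
time_s 15.75
joint_positions [ -8.8954  29.8754 105.3455  -0.001   44.8779 -99.8282]
position [0.4989 0.0343 0.3024]
force [-0.2191 -0.2468 -1.633 ]
moment [ 0.0499  0.0142 -0.0212]
opening 0.15671904642221932
x [-0.0017  0.0003 -1.    ] jaw 90.93349350793017
gp [0.4986 0.0343 0.1389]
```

step_arm(
  motion=[
    [[0,0,0,0.2,0,-1.5,6],[0,0,0,0.2,0,-3,6],[0,0,0,0.2,0,-4,6],[0,0,0,0.2,0,-4.8,6],[0,0,0,0.2,0,-4.8,6]],
  ],
)

```text
time_s: 16.17
position: [0.4993, 0.0343, 0.2985]
tcp_rot: [[0.0, -1.0, -0.016], [-0.0, -0.016, 1.0], [-1.0, -0.0, -0.0]]
force: [0.2, -0.7, -2.1]
opening: 0.162
```

```bash
python3 s.py
```

```text
time_s 16.1667
joint_positions [ -8.884   30.2749 105.4854  -0.0015  44.2302 -99.8261]
position [0.4993 0.0343 0.2985]
force [ 0.2466 -0.6837 -2.1203]
moment [ 0.0548 -0.0203  0.0038]
opening 0.16223872010938079
x [ 0.0002 -0.     -1.    ] jaw 90.94322959275995
gp [0.4993 0.0343 0.135 ]
```

step_arm(
  motion=[
    [[0,0,0,0,0,-0.4,6],[0,0,0,0,0,-0.8,6],[0,0,0,0,0,-0.8,6],[0,0,0,0,0,-0.8,6]],
  ],
)

```text
time_s: 16.5
position: [0.4993, 0.0343, 0.2977]
tcp_rot: [[0.0, -1.0, -0.016], [-0.0, -0.016, 1.0], [-1.0, -0.0, -0.0]]
force: [-0.1, -0.4, -2.3]
opening: 0.155
```

```bash
python3 s.py
```

```text
time_s 16.5
joint_positions [ -8.8812  30.3576 105.5156   0.0001  44.1223 -99.8266]
position [0.4993 0.0343 0.2977]
force [-0.0646 -0.4196 -2.2635]
moment [0.0184 0.0215 0.0205]
opening 0.15459509102046873
x [ 0.0001 -0.     -1.    ] jaw 90.94536048892955
gp [0.4993 0.0343 0.1342]
```

step_arm(
  motion=[
    [[0,0,0,0,0,-0.4,6],[0,0,0,0,0,-0.8,6],[0,0,0,0,0,-0.8,6]],
  ],
)

```text
time_s: 16.75
position: [0.4993, 0.0343, 0.2968]
tcp_rot: [[-0.0, -1.0, -0.016], [0.0, -0.016, 1.0], [-1.0, 0.0, 0.0]]
force: [-0.3, -0.1, -2.1]
opening: 0.16
```

```bash
python3 s.py
```

```text
time_s 16.75
joint_positions [ -8.8851  30.449  105.5534  -0.0012  44.0043 -99.8282]
position [0.4993 0.0343 0.2968]
force [-0.3003 -0.1146 -2.1209]
moment [0.0229 0.0454 0.0043]
opening 0.16000508775234643
x [-0.0001  0.     -1.    ] jaw 90.94391662609804
gp [0.4992 0.0343 0.1333]
```

step_arm(
  motion=[
    [[0,0,0,0,0,-0.3,6],[0,0,0,0,0,-0.5,6],[0,0,0,0,0,-0.5,6]],
  ],
)

```text
time_s: 17.0
position: [0.4993, 0.0343, 0.2964]
tcp_rot: [[-0.0, -1.0, -0.017], [-0.0, -0.017, 1.0], [-1.0, 0.0, -0.0]]
force: [0.4, 0.4, -1.1]
opening: 0.162
```

```bash
python3 s.py
```

```text
time_s 17.0
joint_positions [ -8.8823  30.4906 105.569   -0.0016  43.9412 -99.8272]
position [0.4993 0.0343 0.2964]
force [ 0.3891  0.3739 -1.099 ]
moment [0.0581 0.0742 0.    ]
opening 0.16207731598749553
x [-0. -0. -1.] jaw 90.9461506413911
gp [0.4993 0.0343 0.1329]
```

step_arm(
  motion=[
    [[0,0,0,0,0,-0.3,6],[0,0,0,0,0,-0.3,6]],
  ],
)

```text
time_s: 17.17
position: [0.4993, 0.0344, 0.2963]
tcp_rot: [[0.0, -1.0, -0.017], [-0.0, -0.017, 1.0], [-1.0, -0.0, -0.0]]
force: [-0.7, 0.2, 3.0]
opening: 0.158
```

```bash
python3 s.py
```

```text
time_s 17.1667
joint_positions [ -8.8786  30.4943 105.5756  -0.0001  43.9229 -99.8271]
position [0.4993 0.0344 0.2963]
force [-0.6539  0.1503  2.9764]
moment [ 0.1132  0.1504 -0.0524]
opening 0.1580382643706136
x [ 0.0001 -0.     -1.    ] jaw 90.9485450230281
gp [0.4993 0.0344 0.1328]
```

Seated: Fz went from -2.2 to +3 N at the expected height. Release and rise.

step_arm(
  motion=[
    [[0,0,0,0,0,0,15],[0,0,0,0,0,0,18],[0,0,0,0,0,0,22],[0,0,0,0,0,0,28],[0,0,0,0,0,0,28],[0,0,0,0,0,3,28],[0,0,0,0,0,12,28],[0,0,0,0,0,25,28],[0,0,0,0,0,45,28],[0,0,0,0,0,75,28],[0,0,0,0,0,105,28],[0,0,0,0,0,130,28]],
  ],
)

```text
time_s: 18.17
position: [0.4992, 0.0344, 0.4287]
tcp_rot: [[0.002, -1.0, -0.017], [-0.0, -0.017, 1.0], [-1.0, -0.002, -0.0]]
force: [0.4, 1.3, -0.7]
opening: 0.322
```

step_arm(
  motion=[
    [[0,0,0,0,20,0,28],[0,0,0,0,50,0,28],[0,0,0,0,85,0,28],[0,0,0,0,120,0,28],[0,0,0,0,155,0,28],[0,0,0,0,190,0,28],[0,0,0,0,220,0,28],[0,0,0,0,240,0,28],[0,0,0,0,250,0,28],[0,0,0,0,250,0,28],[0,0,0,0,250,0,28]],
  ],
)

```text
time_s: 19.08
position: [0.499, 0.2841, 0.4263]
tcp_rot: [[-0.0, -1.0, -0.017], [-0.001, -0.017, 1.0], [-1.0, 0.0, -0.001]]
force: [0.2, -1.3, -0.4]
opening: 0.32
```

```bash
python3 s.py; python3 - <<'E'
from rig import bot
from h import *
for n,(a,b,d,e) in {"side":(180,130,290,270),"top":(180,180,350,290)}.items():
    c=bot.capture(n); f=c["frame"]; W=pts(c)
    for k,p,l,h in(("captop",(.499,.034),.10,.119),("capbar",(.499,.034),.13,.15),("blue",(.503,-.043),.092,.112),("white",(.486,-.117),.092,.112)):
        m=(np.hypot(W[...,0]-p[0],W[...,1]-p[1])<.036)&(W[...,2]>l)&(W[...,2]<h); X=W[m]
        if len(X)>10: print(n,k,np.median(X[:,2]).round(4),pca(X)[:2],np.round(cv2.minEnclosingCircle((X[:,:2]*1000).astype(np.float32))[0],1),len(X))
    cv2.imwrite(f"pics/{n}6.png",cv2.resize(cv2.cvtColor(f,cv2.COLOR_RGB2BGR)[b:e,a:d],None,fx=4,fy=4,interpolation=cv2.INTER_CUBIC))
E
```

```text
time_s 19.0833
joint_positions [ 18.5147  24.8868  88.1066  -0.0516  67.0236 -72.4654]
position [0.499  0.2841 0.4263]
force [ 0.1853 -1.2514 -0.3736]
moment [ 0.0302 -0.0033 -0.0239]
opening 0.32030285464421615
x [-0.     -0.0009 -1.    ] jaw 91.00021080841681
gp [0.499  0.2839 0.2628]
side captop 0.1106 (array([0.4979, 0.0214]), np.float64(177.6)) [497.4  32.6] 194
side capbar 0.1388 (array([0.4986, 0.0302]), np.float64(-178.4)) [498.2  31.1] 61
side blue 0.1 (array([ 0.5027, -0.046 ]), np.float64(106.6)) [503.7 -42.1] 55
side white 0.1001 (array([ 0.485 , -0.1197]), np.float64(150.6)) [ 483.7 -119.5] 71
top captop 0.1113 (array([0.4976, 0.0326]), np.float64(86.4)) [499.1  33.2] 402
top capbar 0.1404 (array([0.4984, 0.0323]), np.float64(-179.5)) [499.3  33.1] 85
top blue 0.1012 (array([ 0.5029, -0.0432]), np.float64(104.6)) [503.3 -43.5] 86
top white 0.102 (array([ 0.4858, -0.117 ]), np.float64(151.5)) [ 485.1 -118.4] 82
```

View pics/side6.png

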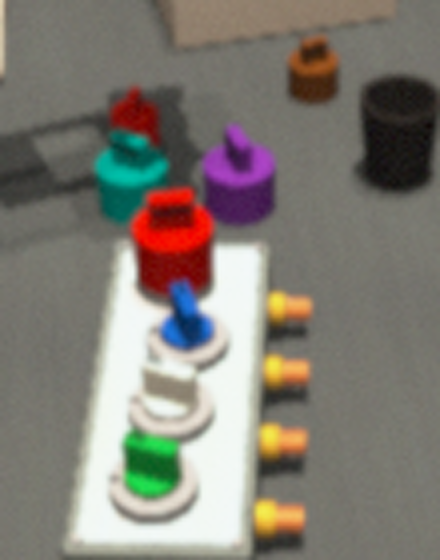

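View pics/top6.png

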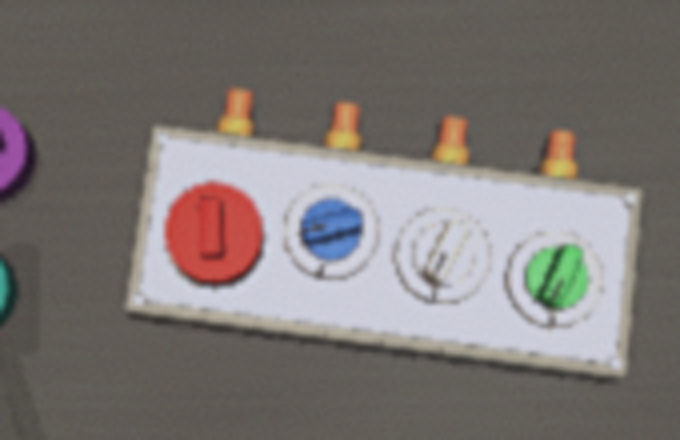

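The red cap is level on the yellow valve (side (172,245), top (213,232)). Its top is at 0.111 m, which is 64 + 47 mm, so it is fully down. The neighbouring knobs look unchanged. Handing in.

```bash
python3 -c "
from rig import bot
print(bot.hand_in())"
```

```text
the job is handed in; nothing more can be done
None
```

The gas is shut and the red lockout cap is on the yellow valve; I handed the job in at about 19 s of the 72 s allowed.

- **Shutting the gas:** I turned the yellow knob about 36° clockwise. The drag held at about 0.04 N m until the seat was met, then I went on in steps of about 1° to 0.33 N m by the joint 6 torque (0.32 by the wrist moment). The 0.45 N m limit was never read, but torque was only read at the end of each step. After release the camera showed the knob about 2° back from where I held it (119.4° against 117.5°). I put that down to the soft seat relaxing and judged it still on the seat, but could not measure that.
- **Cap:** I set the larger red cap down with about 3 N of push and let go. The top camera puts its top at 111 mm, which is what fully down on the foot should give. It is centred within about 1 mm.
- **Other things:** The blue and white knobs' angles match the first pictures within about 1° in the top view. In the side view blue read 106.6° against 103.8° at the start, which I take as noise because the top view read 104.6° against 104.1°. The green knob I checked only by eye. The robot was clear of everything at hand-in, and I did not go near the crucible, mould or brick.

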